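# Shut one gas valve in the bench valve box

## Robot

A 7-joint arm with a two-finger parallel gripper is mounted at the origin on a cart in front of the work surface, level with it; the furniture and walls round the work are solid. World frame = base frame: x ahead of the robot, y to its left, z up, the work surface at z = 0. Lengths are in m, angles in rad, forces in N, time in s.
With the tool pointing down it reaches from about 0.4 to 0.75 m from the base axis. Payload 19.5 kg.
Tool frame: the origin (TCP) lies midway between the tips of the shut fingers; the grasp point (between the pads) lies 19 mm behind it; z points along the fingers, y is the direction in which the jaws open and shut (so a half turn about z gives the same grasp; the last joint's range is limited). The gripper opens to 85 mm and grips with 20 to 120 N. Pads are 22 mm wide; open, the fingers measure 114 mm over their backs; the gripper's body (76 mm by 85 mm) begins 54 mm behind the grasp point. The pads swing forward as they close: fully open they stand 13 mm farther back than shut.
Start: joints at [-1.277, 0.707, -0.028, 1.485, 0.022, 0.951, -0.075], TCP at [0.189, 0.543, 0.207] pointing down, gripper open.
Joint ranges: [-2.71, 2.71], [-0.32, 2.16], [-1.57, 1.52], [0, 2.45], [-1.46, 4.6], [0, 2.02], [-2.83, 2.83]. Speed limits (rad/s): [1.89, 1.89, 2.57, 2.57, 3.01, 3.01, 3.01].

## Interface

Orientations are given as [roll, pitch, yaw] about the fixed x, y, z axes, in that order (R = Rz(yaw) Ry(pitch) Rx(roll)).
In Python, from rig import arm, cams gives the robot as it stands.
- The arm moves only by the tool servo_tool, never from a script. Its argument "increments" is a list of rows, each a list of 5 numbers: the closure, from 0 (fully open) to 1 (shut), then the shift along the tool's x, y, z each as a share of 400 mm, from -1 to 1, then the turn about the tool's z as a share of 5 degrees, from -1 to 1. In form: [[claw, x, y, z, turn], ...]. A call has 1 to 5 rows; each row shifts and turns the commanded pose from where the row before left it, along the tool's axes as they then stand; what a row does not reach is not made up. A row lasts 1/12 s, in which the tool goes at most 41.7 mm and 7.16 degrees, less where a joint would pass 70% of its speed; a pose out of reach is approached as far as the arm can. A call with a number of a shift or a turn outside -1 to 1 is refused whole. A call with a gripper value outside its range is refused whole. The fingers move at their own pace and stop on an object; "newtons" is the grip in N (left out, the last holds). Time passes only in rows, so rows that do not move let the fingers close. It gives the time, the measured TCP pose, the force and the opening at its end, in the units of the state.
- arm.observe(): the state, without advancing time (a new reading comes with each control period).
- cams.grab_frame(name): name is "side" or "top" or "wrist"; returns (picture, depth): 400x640x3 uint8, red, green, blue; 400x640 float32, m along the optical axis (not along the pixel's ray), 0 where there is no reading.
- cams.get_calibration(name): a dict with "fx", "fy", "cx", "cy" (pixels), "extrinsics" (4x4, takes a point from camera to world coordinates). Camera axes: x right, y down, z forward; pixel columns grow to the right and rows downward; lengths in m; the calibration is good to about 2 mm. A picture is of the moment at which its call begins: read the wrist's pose just before it. get_calibration takes no time and is no camera call; for the wrist camera it gives the pose at the moment of the call.
- arm.finish_job(): hands the job in, once; it reports no verdict.
The state is a dict: "time": time; "qpos": joint angles; "qvel": joint speeds; "tau": joint torques, N m; "tcp_pos": TCP position; "orientation": TCP orientation; "wrist_force": force on the tool from outside, world axes, zero at the start; "torque": the same for the moment, N m; "opening": opening from 0.0 (shut) to 1.0 (fully open).
Only numpy, scipy, OpenCV 4.12 (cv2) and the standard library are available. Lean on these libraries where they do the work, as an engineer would, in place of code of your own. Each camera call takes 0.05 s, during which the arm holds its last target.

## Task

The test is over and one gas line must be shut off. With your fingertips, push the sliding cover of the bench gas box all the way back, away from its nozzles, to reveal the two valves, then push the handle with the round disc end a quarter turn shut, to its stop. Leave the other valve open and the cover back, and do not lift or shove the jar, tape roll or marker beside the box.

Things in the scene. Friction and masses are not known exactly. Their poses are not given: they have to be found in the camera images.
- gas_box: Low grey metal box fixed to the bench, 262 (x) by 240 (y) by 66 mm high, 24 mm screw ears at its sides. Origin: centre of its underside; x axis from the nozzle side (front) to the rear, y left, z up. Front half: open-topped well under the cover; rear half: closed deck on which the cover parks. Steel guide channels along both sides, tops 76 mm above the bench.
- well (a point): Centre of the well's floor, 5 mm above the bench, 67 mm in front of the box's origin. The well measures 115 (box x) by 228 mm (box y) inside. Two brass valves stand in it side by side, spindles 30 mm nearer the rear than this point, at box y = +40 and -50 mm; which is where varies. Pipes along x, tops 27 mm above the bench, valve bodies 33 mm. Nozzles stick out 30 mm in front, 20 mm up.
- cover (a joint): Slide of the aluminium cover along the box's +x: 0 = well fully covered, 0.122 m = fully back on the deck, at its stop, well open. It starts at 0 to 0.01, is held captive in the guide channels, slides with about 3 N and stays where it is left.
- cover_lip (a point): Centre of the upright front face of the cover's push lip, 78 mm above the bench; moves with the cover. The lip stands on the cover's front edge (flush with the box's front wall when closed), is 130 mm wide (y), faces the box's -x and reaches from 66 to 86 mm above the bench; a ramp slopes down behind it. The cover sheet lies 66 to 70 mm above the bench.
- disc_handle (a joint): Turn (rad) of the handle that ends in a round disc, the one to shut: 0 = open, pointing to the nozzles (box -x) along its pipe; grows clockwise seen from above; 1.571 = shut, at its stop, pointing to the box's +y, across the pipe. Starts at 0 to 0.12. About 0.12 N m friction (2.5 N at the disc); stays where it is left.
- disc_end (a point): Centre of the top of the black round disc (32 mm across, 10 mm thick, with a steel plate 20 mm across on top) at the end of that handle, 50 mm from its spindle. The disc lies from 44 to 54 mm above the bench, 11 mm below the cover sheet. Moves with the handle.
- disc_spindle (a point): Point on the upright turning axis of the disc-ended handle, 54 mm above the bench. Does not move.
- bar_handle (a joint): Turn of the other valve handle, whose black grip is a plain straight bar; same sense and range. It starts nearly open (0 to 0.1) and must stay open.
- bar_end (a point): Point on the top of the plain bar grip (12 mm wide, ends 66 mm from its spindle), 50 mm from its spindle, 54 mm above the bench.
- sample_jar_1: Glass sample jar with white screw cap, 48 mm across, 72 mm tall, loose, stands left of the box. Origin: centre of its underside.
- tape_1: Roll of beige tape, 104 mm across, 25 mm high, loose, lies right of the box. Origin: centre of its underside.
- marker_1: White felt marker with blue cap, 128 mm long, 17 mm thick, loose, lies in front of the box to the left. Origin: its middle, at its underside.

How it is judged:
By the outcome, as a careful person would: the job done as asked, in the order asked, and still so for the second after the job is handed in, with the robot touching nothing.
It also fails if it takes over 42 s, if anything falls off the work surface, if the arm or the gripper's body presses on something with over 40 N, if the wrist force passes 120 N, or if a joint passes its speed limit or range.

## Working session

There is one attempt and no reset: what is moved stays moved. The work goes in short steps, Python scripts to look and compute and a tool call to move; the robot and the scene stay as the last step left them, time stands still between calls to the robot, and variables do not carry over. Pictures are saved under pics/ and viewed, and the job is handed in when it is done.

Besides the shell and the picture viewer there is one more tool, called after "Emit:" as name([rows], argument=value, ...), one row to a line, values as JSON. servo_tool: Moves the arm, as the interface text tells. Shift numbers are shares of 400 mm and turn numbers shares of 5 degrees, none past 1 either way. Its arguments: {"type":"object","properties":{"increments":{"type":"array"},"newtons":{"type":"number"}},"required":["increments"]}

```bash
mkdir -p pics; ls
python3 - <<'E'
from rig import arm,cams
import cv2,numpy as np
print(arm.observe())
for n in("top","side"):
    p,d=cams.grab_frame(n); cv2.imwrite(f"pics/{n}0.png",p[:,:,::-1]); np.savez(f"{n}0.npz",p=p,d=d)
    print(n,cams.get_calibration(n))
E
```

```text
pics
{'time': 0.0, 'qpos': array([-1.27667906,  0.70710131, -0.02759222,  1.48498425,  0.02203402,
        0.95092633, -0.07554215]), 'qvel': array([-7.96543439e-04, -1.16149191e-03,  4.49661425e-04, -5.93471605e-05,
        4.35414324e-04, -5.27814567e-04,  1.19995411e-03]), 'tau': array([ 7.12683814e-04, -8.83199072e+01,  1.23492446e+00, -2.36166126e+01,
        1.69881812e-02,  6.61163038e-03, -8.18409762e-05]), 'tcp_pos': array([0.18941205, 0.54259626, 0.20623217]), 'orientation': array([-3.14047928e+00,  8.06442744e-05,  2.80573406e+00]), 'wrist_force': array([0.04962253, 0.73567453, 1.01220093]), 'torque': array([-0.01600774,  0.0095828 ,  0.02016053]), 'opening': 0.9983014302828374}
top {'fx': 477.9025166826044, 'fy': 477.9025166826044, 'cx': 324.6317728168462, 'cy': 199.61512107185584, 'extrinsics': array([[ 1.66344777e-02, -9.97048101e-01,  7.49558418e-02,
         4.38566669e-01],
       [-9.99859377e-01, -1.67470495e-02, -8.73520355e-04,
         5.44393593e-02],
       [ 2.12623100e-03, -7.49307707e-02, -9.97186471e-01,
         1.35848192e+00],
       [ 0.00000000e+00,  0.00000000e+00,  0.00000000e+00,
         1.00000000e+00]])}
side {'fx': 456.6769366072328, 'fy': 456.6769366072328, 'cx': 320.3295198159619, 'cy': 202.7250347040427, 'extrinsics': array([[ 0.88658896, -0.17291549,  0.42902242,  0.09115732],
       [-0.46251095, -0.34463971,  0.81688867, -0.77220544],
       [ 0.00660546, -0.92267204, -0.38552907,  0.44803122],
       [ 0.        ,  0.        ,  0.        ,  1.        ]])}
```

View pics/top0.png

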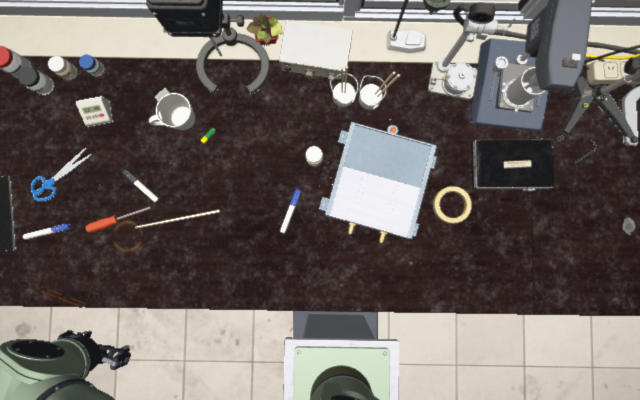

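View pics/side0.png

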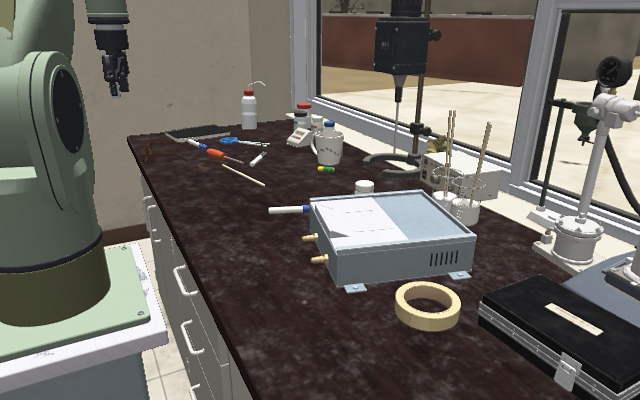

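Top view: box centred near (382,180), with nozzles toward the robot at (351,230) and (381,237). The jar is at (314,156), the tape at (452,205) and the marker at (290,210).

```bash
cat > h.py <<'E'
import numpy as np,cv2
from rig import arm,cams
def ray(n,u,v,z,c=None):
    c=c or cams.get_calibration(n);E=c["extrinsics"]
    d=E[:3,:3]@np.array([(u-c["cx"])/c["fx"],(v-c["cy"])/c["fy"],1]);o=E[:3,3]
    return o+d*(z-o[2])/d[2]
def proj(n,p):
    c=cams.get_calibration(n);E=c["extrinsics"];q=E[:3,:3].T@(np.array(p)-E[:3,3])
    return c["cx"]+c["fx"]*q[0]/q[2],c["cy"]+c["fy"]*q[1]/q[2]
E
python3 - <<'E'
import numpy as np,cv2
p=np.load("top0.npz")["p"][110:250,300:480]
cv2.imwrite("pics/topc.png",cv2.resize(p[:,:,::-1],None,fx=4.4,fy=4.2,interpolation=cv2.INTER_CUBIC)[:, :])
E
```

```text
(no output)
```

View pics/topc.png

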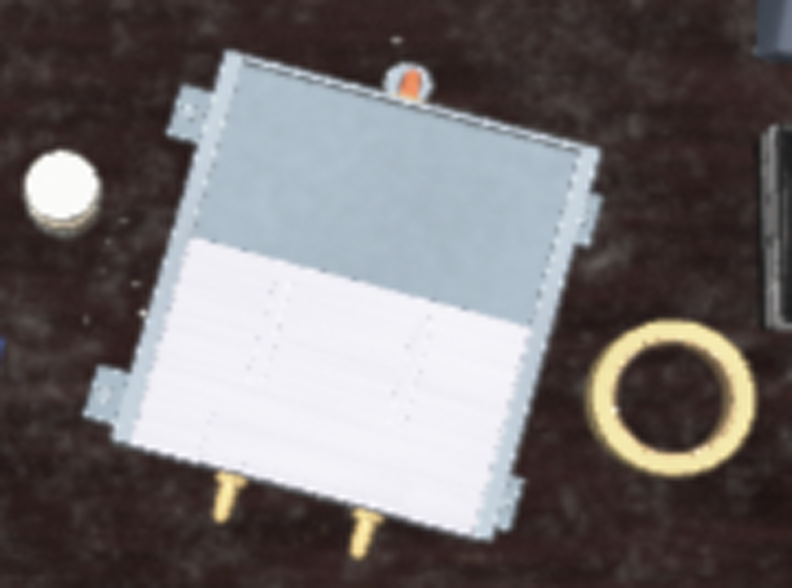

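Run:
```python
from h import *
P={}
for k,(u,v) in dict(FL=(113,438),FR=(492,541),RR=(600,150),RL=(229,51)).items():
    P[k]=ray("top",300+u/4.4,110+v/4.2,.076)[:2];print(k,P[k])
n=np.linalg.norm
print(n(P['FL']-P['FR']),n(P['RL']-P['RR']),n(P['FL']-P['RL']),n(P['FR']-P['RR']))
ax=(P['RL']+P['RR']-P['FL']-P['FR']);yaw=np.arctan2(ax[1],ax[0]);ay=P['FL']+P['RL']-P['FR']-P['RR']
print("yaw",np.degrees(yaw),np.degrees(np.arctan2(-ay[0],ay[1])),"c",sum(P.values())/4)
for k,(u,v) in dict(c1=(190,238),c2=(532,327)).items(): print(k,ray("top",300+u/4.4,110+v/4.2,.070)[:2])
for k,(u,v) in dict(n1=(220,520),n2=(357,556)).items(): print(k,ray("top",300+u/4.4,110+v/4.2,.02)[:2])
```

```text
FL [0.4955193  0.04983991]
FR [ 0.43373219 -0.18168465]
RR [ 0.68682315 -0.24760857]
RL [ 0.74787308 -0.01784543]
0.23962735763857398 0.2377355581358121 0.26127329770316093 0.26153584607873315
yaw -14.806886453441068 -14.911351723177663 c [ 0.59098693 -0.09932468]
c1 [0.62606016 0.00439196]
c2 [ 0.57174842 -0.20702349]
n1 [ 0.44457394 -0.01919428]
n2 [ 0.42216339 -0.10638283]
```

Emit:
servo_tool([
  [1,-0.04,-0.03,0,-0.86],
  [1,-0.08,-0.06,0,0],
  [1,-0.08,-0.06,0,0],
  [1,-0.08,-0.06,0,0],
  [1,-0.08,-0.06,0,0],
], newtons=40)

```text
time: 0.52
tcp_pos: [0.3003, 0.3988, 0.2066]
orientation: [-3.141, 0.0, 2.881]
wrist_force: [1.0, 1.3, -0.1]
opening: 0.296
```

Emit:
servo_tool([
  [1,-0.07,-0.07,0,0],
  [1,-0.07,-0.07,0,0],
  [1,-0.07,-0.07,0,0],
  [1,-0.07,-0.07,0,0],
  [1,-0.07,-0.07,0,0],
])

```text
time: 0.93
tcp_pos: [0.3992, 0.2273, 0.2066]
orientation: [-3.141, -0.0, 2.881]
wrist_force: [0.2, 1.5, -0.2]
opening: -0.002
```

```bash
cat >> h.py <<'E'
C=np.array([.591,-.0993]);YAW=np.radians(-14.86)
ex=np.array([np.cos(YAW),np.sin(YAW)]);ey=np.array([-ex[1],ex[0]])
def box(p): d=np.array(p)[:2]-C; return d@ex,d@ey
def world(bx,by,z): return np.append(C+bx*ex+by*ey,z)
def st():
    s=arm.observe();print("t %.2f"%s["time"],"box",np.round(box(s["tcp_pos"]),4),"z %.4f"%s["tcp_pos"][2],"yaw %.2f"%(np.degrees(s["orientation"][2])),np.round(s["orientation"][:2],3),"F",np.round(s["wrist_force"],1),"op %.2f"%s["opening"]);return s
E
python3 -c "
from h import *
st()"
```

```text
t 0.93 box [-0.2691  0.2665] z 0.2066 yaw 165.07 [-3.141 -0.   ] F [ 0.2  1.5 -0.2] op -0.00
```

Emit:
servo_tool([
  [1,-0.04,-0.09,0,0],
  [1,-0.04,-0.09,0,0],
  [1,-0.04,-0.09,0,0],
  [1,-0.04,-0.09,0,0],
  [1,-0.04,-0.09,0.02,0],
])

```text
time: 1.35
tcp_pos: [0.4299, 0.0328, 0.1994]
orientation: [3.141, 0.001, 2.881]
wrist_force: [2.2, 0.5, -0.2]
opening: -0.008
```

Emit:
servo_tool([
  [1,0,-0.09,0.05,0],
  [1,0,-0.05,0.05,0],
  [1,0,0,0.05,0],
  [1,0,0,0.05,0],
  [1,0,0,0,0],
])

```text
time: 1.77
tcp_pos: [0.414, -0.0197, 0.1163]
orientation: [-3.141, -0.004, 2.88]
wrist_force: [-0.0, 0.6, 1.0]
opening: 0.0
```

```bash
python3 -c "
from h import *
st()
for n in ('side','wrist'):
    p,d=cams.grab_frame(n); cv2.imwrite(f'pics/{n}1.png',p[:,:,::-1])
st()"
```

```text
t 1.77 box [-0.1915  0.0315] z 0.1163 yaw 165.03 [-3.141 -0.004] F [-0.   0.6  1. ] op 0.00
t 1.87 box [-0.1907  0.0321] z 0.1189 yaw 165.08 [-3.141e+00 -1.000e-03] F [0.3 0.1 0.5] op 0.00
```

View pics/side1.png

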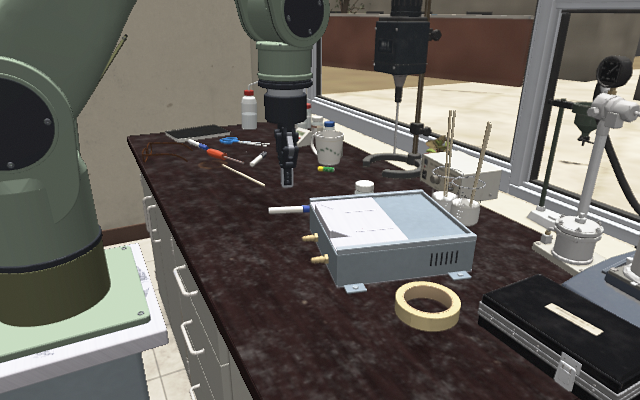

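View pics/wrist1.png

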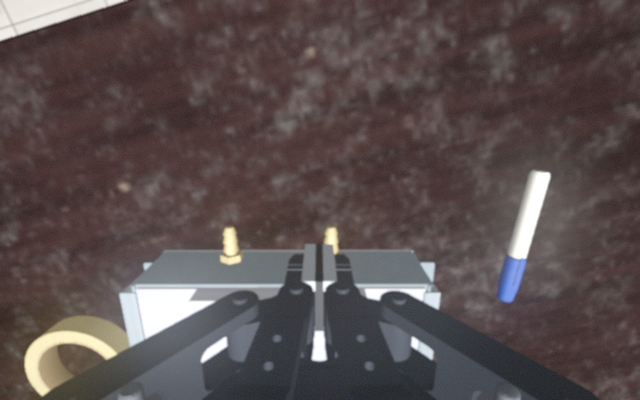

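Emit:
servo_tool([
  [1,0,-0.04,0,0],
  [1,0,-0.04,0.03,0],
  [1,0,0,0.04,0],
  [1,-0.04,0,0.04,0],
  [1,0,0,0,0],
])

```text
time: 2.28
tcp_pos: [0.4242, -0.0549, 0.074]
orientation: [-3.142, 0.001, 2.881]
wrist_force: [0.8, -0.3, 0.6]
opening: 0.004
```

```bash
python3 -c "
from h import *
st()
p,d=cams.grab_frame('side'); cv2.imwrite('pics/side2.png',cv2.resize(p[150:300,220:480,::-1],None,fx=3,fy=3))
print(proj('side',world(-.131,.065,.086)),proj('side',world(-.131,-.065,.086)))
st()"
```

```text
t 2.28 box [-1.726e-01  1.000e-04] z 0.0740 yaw 165.05 [-3.142e+00  1.000e-03] F [ 0.8 -0.3  0.6] op 0.00
(np.float64(314.2074644696262), np.float64(203.44601194859834)) (np.float64(329.2686456724997), np.float64(230.93202453102478))
t 2.33 box [-0.1738  0.0002] z 0.0750 yaw 165.06 [-3.142  0.   ] F [-0.7  0.3 -0.3] op 0.00
```

View pics/side2.png

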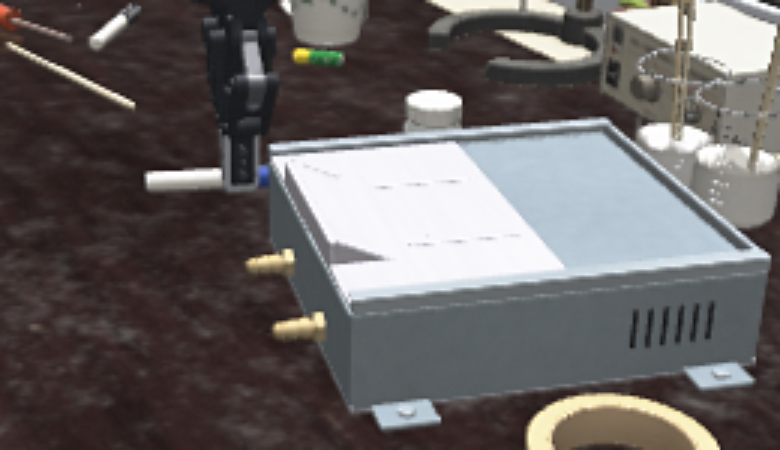

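Emit:
servo_tool([
  [1,-0.03,0,0,0],
  [1,-0.03,0,0,0],
  [1,-0.03,0,0,0],
  [1,-0.03,0,0,0],
  [1,-0.03,0,0,0],
])

```text
time: 2.75
tcp_pos: [0.4809, -0.0699, 0.0765]
orientation: [3.142, 0.001, 2.881]
wrist_force: [0.1, -0.3, -0.4]
opening: -0.004
```

Emit:
servo_tool([
  [1,-0.03,0,0,0],
  [1,-0.03,0,0,0],
  [1,-0.03,0,0,0],
  [1,-0.03,0,0,0],
  [1,-0.03,0,0,0],
])

```text
time: 3.17
tcp_pos: [0.5388, -0.0852, 0.0767]
orientation: [3.141, 0.001, 2.881]
wrist_force: [-0.0, 0.1, -0.8]
opening: -0.001
```

```bash
python3 -c "
from h import *
st()
p,d=cams.grab_frame('side'); cv2.imwrite('pics/side3.png',cv2.resize(p[150:300,220:480,::-1],None,fx=3,fy=3))
st()"
```

```text
t 3.17 box [-0.054   0.0002] z 0.0767 yaw 165.09 [3.141e+00 1.000e-03] F [-0.   0.1 -0.8] op -0.00
t 3.22 box [-0.052   0.0001] z 0.0766 yaw 165.05 [3.141e+00 3.000e-03] F [-0.6  0.1 -0.7] op 0.00
```

View pics/side3.png

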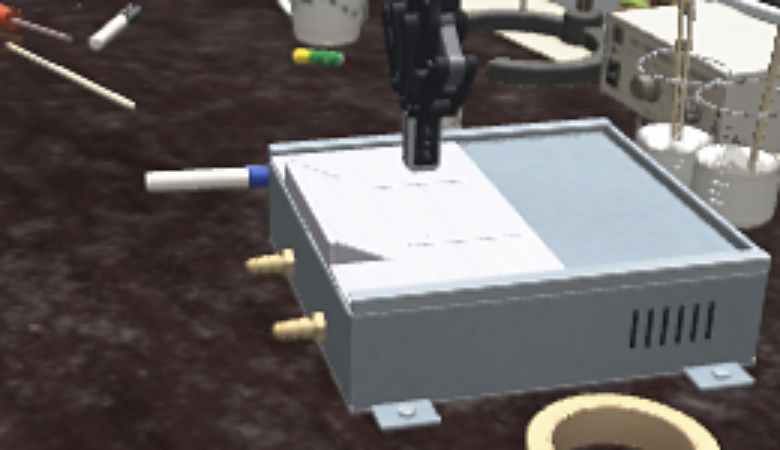

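```bash
python3 -c "
from h import *
s=st()
u,v=proj('side',s['tcp_pos']);print(u,v,(u-220)*3,(v-150)*3)
for b in [(-.131,.12,.076),(-.131,-.12,.076),(.131,-.12,.076),(.131,.12,.076),(-.131,-.12,0)]:
  u,v=proj('side',world(*b));print(b,(u-220)*3,(v-150)*3)
p,d=cams.grab_frame('top');np.savez('top3.npz',p=p,d=d); cv2.imwrite('pics/top3.png',cv2.resize(p[110:250,300:480,::-1],None,fx=4,fy=4))
"
```

```text
t 3.22 box [-0.052   0.0001] z 0.0766 yaw 165.05 [3.141e+00 3.000e-03] F [-0.6  0.1 -0.7] op 0.00
360.4006883406679 217.18220911384643 421.2020650220037 201.54662734153928
(-0.131, 0.12, 0.076) 266.7788799793119 144.23842336149423
(-0.131, -0.12, 0.076) 350.6928478004558 300.9581196108877
(0.131, -0.12, 0.076) 771.1472574498939 257.4711502844545
(0.131, 0.12, 0.076) 604.4751460472639 117.8406328543312
(-0.131, -0.12, 0) 348.01948627384644 415.5260910901095
```

View pics/top3.png

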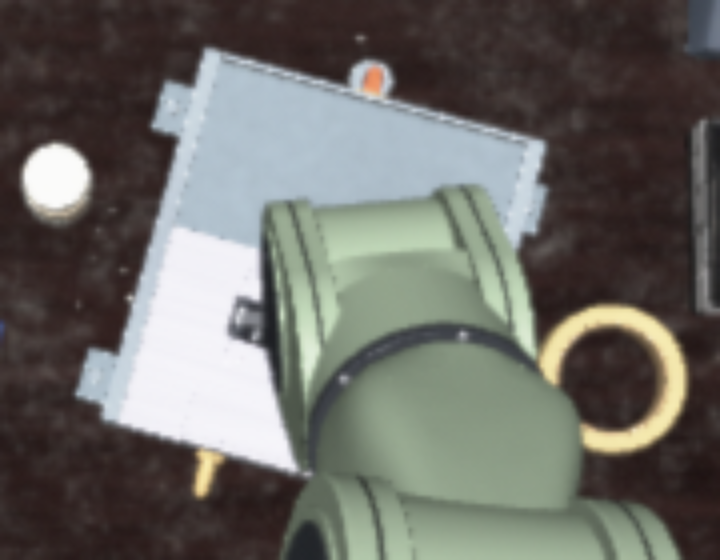

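```bash
python3 -c "
from h import *
s=st()
p,d=cams.grab_frame('side')
c=cams.get_calibration('side');E=c['extrinsics']
for u in range(354,369,2):
  for v in (196,200,204,206):
    z=d[v,u]; q=E[:3,:3]@np.array([(u-c['cx'])/c['fx']*z,(v-c['cy'])/c['fy']*z,z])+E[:3,3]
    print(u,v,p[v,u],np.round(box(q),3),round(q[2],3))
"
```

```text
t 3.27 box [-0.0534  0.0001] z 0.0763 yaw 165.06 [3.141e+00 2.000e-03] F [-0.4 -1.2 -0.2] op 0.00
354 196 [131 136 140] [-0.033  0.108] 0.078
354 200 [176 176 187] [-0.064  0.008] 0.111
354 204 [243 243 251] [-0.041  0.079] 0.071
354 206 [252 251 255] [-0.044  0.07 ] 0.071
356 196 [102 105 107] [-0.064 -0.005] 0.125
356 200 [106 108 111] [-0.065 -0.006] 0.117
356 204 [106 108 110] [-0.065 -0.008] 0.109
356 206 [167 168 178] [-0.04   0.069] 0.071
358 196 [86 88 91] [-0.062 -0.009] 0.126
358 200 [74 76 80] [-0.062 -0.01 ] 0.118
358 204 [62 64 67] [-0.061 -0.009] 0.109
358 206 [106 108 111] [-0.06  -0.007] 0.104
360 196 [30 33 34] [-0.06  -0.014] 0.128
360 200 [32 34 36] [-0.059 -0.014] 0.119
360 204 [25 25 28] [-0.059 -0.014] 0.111
360 206 [101 103 105] [-0.056 -0.006] 0.104
362 196 [32 33 36] [-0.056 -0.015] 0.128
362 200 [43 44 48] [-0.053 -0.007] 0.116
362 204 [22 23 26] [-0.053 -0.01 ] 0.109
362 206 [101 104 106] [-0.052 -0.008] 0.104
364 196 [32 33 35] [-0.052 -0.014] 0.127
364 200 [30 32 34] [-0.051 -0.015] 0.119
364 204 [19 19 23] [-0.05  -0.011] 0.109
364 206 [102 104 108] [-0.048 -0.008] 0.103
366 196 [61 62 65] [-0.048 -0.015] 0.127
366 200 [101 102 107] [-0.048 -0.016] 0.119
366 204 [128 129 135] [-0.044 -0.007] 0.107
366 206 [229 228 237] [-0.02   0.063] 0.071
368 196 [82 87 88] [0.002 0.117] 0.071
368 200 [252 252 255] [-0.006  0.093] 0.072
368 204 [250 249 253] [-0.012  0.073] 0.071
368 206 [248 248 252] [-0.016  0.061] 0.072
```

The side depth puts the fingertips at z≈0.103, while the reported TCP z is 0.076. So the fingers passed about 17 mm over the lip and moved nothing. x and y agree with the report. I'll treat true tip z as reported + 26 mm, go back and check it again once lower.

Emit:
servo_tool([
  [1,0.06,0,0,0],
  [1,0.07,0,0,0],
  [1,0.07,0,0,0],
  [1,0.07,0,0,0],
  [1,0.05,0,0,0],
])

```text
time: 3.73
tcp_pos: [0.4117, -0.0517, 0.0759]
orientation: [3.142, -0.001, 2.881]
wrist_force: [0.2, 0.1, -0.7]
opening: 0.004
```

Emit:
servo_tool([
  [1,0,0,0,0],
  [1,0,0,0.03,0],
  [1,0,0,0.03,0],
  [1,0,0,0,0],
  [1,0,0,0,0],
])

```text
time: 4.15
tcp_pos: [0.4142, -0.0523, 0.0512]
orientation: [-3.141, -0.001, 2.881]
wrist_force: [-0.2, 0.1, -1.1]
opening: -0.003
```

```bash
cat >> h.py <<'E'
def cloud(n):
    p,d=cams.grab_frame(n);c=cams.get_calibration(n);E=c['extrinsics']
    v,u=np.mgrid[:400,:640]
    P=np.stack([(u-c['cx'])/c['fx']*d,(v-c['cy'])/c['fy']*d,d],-1)@E[:3,:3].T+E[:3,3]
    q=P[...,:2]-C
    return p,d,np.stack([q@ex,q@ey,P[...,2]],-1)
E
python3 -c "
from h import *
s=st()
p,d,B=cloud('side')
b=box(s['tcp_pos'])
m=(abs(B[...,0]-b[0])<.03)&(abs(B[...,1]-b[1])<.03)&(B[...,2]>.03)&(B[...,2]<.2)&(d>0)
v,u=np.nonzero(m);print(len(v),u.min(),u.max(),v.max())
for r in range(v.max()-6,v.max()+1):
  k=v==r;print(r,np.round(np.median(B[m][k],0),3),np.round(B[m][k].min(0),3),np.round(B[m][k].max(0),3))
cv2.imwrite('pics/side4.png',cv2.resize(p[150:300,220:480,::-1],None,fx=3,fy=3))
"
```

```text
t 4.15 box [-1.829e-01  1.000e-04] z 0.0512 yaw 165.08 [-3.141e+00 -1.000e-03] F [-0.2  0.1 -1.1] op -0.00
537 282 306 224
218 [-0.185 -0.011  0.092] [-0.195 -0.016  0.09 ] [-0.174 -0.006  0.095]
219 [-0.185 -0.011  0.09 ] [-0.194 -0.017  0.088] [-0.174 -0.005  0.093]
220 [-0.185 -0.012  0.089] [-0.194 -0.016  0.085] [-0.173 -0.005  0.091]
221 [-0.185 -0.012  0.086] [-0.194 -0.014  0.083] [-0.174 -0.004  0.088]
222 [-0.185 -0.01   0.084] [-0.194 -0.015  0.081] [-0.174 -0.005  0.086]
223 [-0.183 -0.007  0.08 ] [-0.193 -0.009  0.079] [-0.174 -0.005  0.081]
224 [-0.184 -0.007  0.078] [-0.193 -0.011  0.077] [-0.176 -0.006  0.08 ]
```

View pics/side4.png

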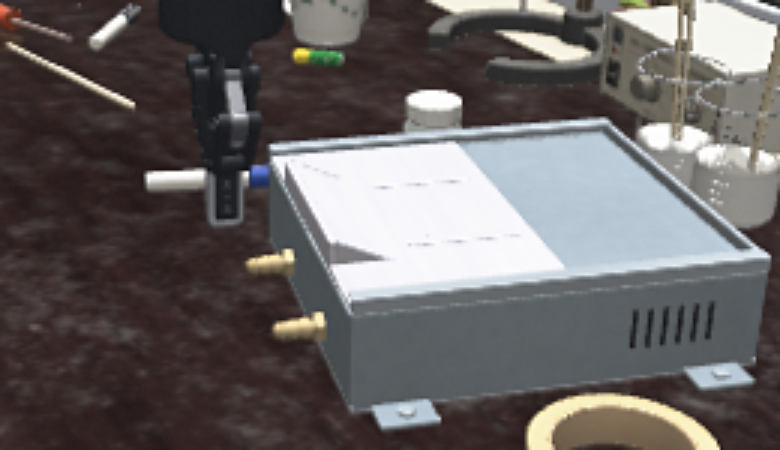

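Tips measure at z≈0.077 with 0.051 reported, so the +26 mm offset holds. Lowering 4 mm and pushing.

Emit:
servo_tool([
  [1,0,0,0.01,0],
  [1,-0.03,0,0,0],
  [1,-0.03,0,0,0],
  [1,-0.03,0,0,0],
  [1,-0.03,0,0,0],
])

```text
time: 4.62
tcp_pos: [0.4613, -0.065, 0.0472]
orientation: [-3.141, -0.0, 2.881]
wrist_force: [-2.9, 2.1, 2.3]
opening: 0.005
```

Emit:
servo_tool([
  [1,-0.02,0,0,0],
  [1,-0.02,0,0,0],
  [1,-0.02,0,0,0],
  [1,-0.02,0,0,0],
])

```text
time: 4.95
tcp_pos: [0.4918, -0.0731, 0.0471]
orientation: [-3.141, -0.001, 2.881]
wrist_force: [-3.0, 2.2, 1.9]
opening: 0.001
```

```bash
python3 -c "
from h import *
st()
p,d=cams.grab_frame('side'); cv2.imwrite('pics/side5.png',cv2.resize(p[150:300,220:480,::-1],None,fx=3,fy=3))
st()"
```

```text
t 4.95 box [-1.026e-01 -1.000e-04] z 0.0471 yaw 165.06 [-3.141e+00 -1.000e-03] F [-3.   2.2  1.9] op 0.00
t 5.00 box [-0.1011 -0.0002] z 0.0471 yaw 165.04 [3.142e+00 1.000e-03] F [-1.5 -1.  -1.1] op 0.00
```

View pics/side5.png

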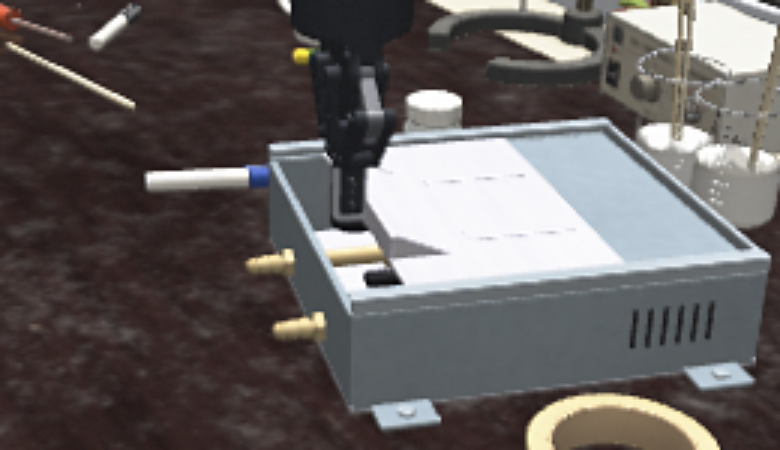

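Cover is sliding back with about 3 N. Continuing.

Emit:
servo_tool([
  [1,-0.03,0,0,0],
  [1,-0.03,0,0,0],
  [1,-0.03,0,0,0],
  [1,-0.03,0,0,0],
  [1,-0.03,0,0,0],
])

```text
time: 5.42
tcp_pos: [0.5497, -0.0885, 0.047]
orientation: [-3.142, -0.001, 2.881]
wrist_force: [-2.3, 1.5, 1.8]
opening: 0.0
```

Emit:
servo_tool([
  [1,-0.01,0,0,0],
  [1,-0.01,0,0,0],
  [1,-0.01,0,0,0],
])

```text
time: 5.67
tcp_pos: [0.5611, -0.0916, 0.0468]
orientation: [-3.141, -0.001, 2.881]
wrist_force: [-2.9, 1.8, 1.8]
opening: 0.001
```

```bash
python3 -c "
from h import *
st()"
```

```text
t 5.67 box [-0.0309 -0.0002] z 0.0468 yaw 165.07 [-3.141e+00 -1.000e-03] F [-2.9  1.8  1.8] op 0.00
```

Emit:
servo_tool([
  [1,-0.01,0,0,0],
  [1,-0.01,0,0,0],
  [1,0,0,0,0],
])

```text
time: 5.92
tcp_pos: [0.5699, -0.0939, 0.0467]
orientation: [-3.142, 0.001, 2.881]
wrist_force: [-0.4, 0.2, -0.2]
opening: 0.003
```

Emit:
servo_tool([
  [1,-0.01,0,0,0],
  [1,0,0,0,0],
])

```text
time: 6.08
tcp_pos: [0.5726, -0.0947, 0.0466]
orientation: [-3.141, -0.002, 2.881]
wrist_force: [-5.9, 1.9, 1.0]
opening: 0.0
```

Emit:
servo_tool([
  [1,-0.01,0,0,0],
  [1,0,0,0,0],
])

```text
time: 6.25
tcp_pos: [0.5726, -0.0948, 0.0462]
orientation: [-3.14, -0.01, 2.881]
wrist_force: [-30.6, 8.9, 19.4]
opening: -0.003
```

```bash
python3 -c "
from h import *
st()"
```

```text
t 6.25 box [-0.019  -0.0004] z 0.0462 yaw 165.09 [-3.14 -0.01] F [-30.6   8.9  19.4] op -0.00
```

Stopped at tcp box x −0.019, as predicted, with a 32 N rise, so the cover is at its stop. Backing off to look at the valves.

Emit:
servo_tool([
  [1,0.04,0,0,0],
  [1,0.04,0,-0.05,0],
  [1,0.08,0,-0.08,0],
  [1,0.08,0,-0.08,0],
  [1,0,0,0,0],
])

```text
time: 6.67
tcp_pos: [0.487, -0.0716, 0.13]
orientation: [3.142, 0.003, 2.882]
wrist_force: [-1.3, 0.5, 0.7]
opening: 0.0
```

Emit:
servo_tool([
  [1,0,0,0,0],
])

```text
time: 6.75
tcp_pos: [0.4896, -0.0724, 0.1272]
orientation: [3.141, 0.003, 2.881]
wrist_force: [0.4, -0.8, -1.4]
opening: -0.003
```

```bash
python3 -c "
from h import *
st()
p,d,B=cloud('side'); cv2.imwrite('pics/side6.png',cv2.resize(p[150:300,220:480,::-1],None,fx=3,fy=3));np.savez('side6.npz',p=p,B=B)
p,d,B=cloud('top'); cv2.imwrite('pics/top6.png',cv2.resize(p[110:250,300:480,::-1],None,fx=4,fy=4));np.savez('top6.npz',p=p,B=B)
p,d,B=cloud('wrist'); cv2.imwrite('pics/wrist6.png',p[:,:,::-1]);np.savez('wrist6.npz',p=p,B=B,d=d)
"
```

```text
t 6.75 box [-0.1049 -0.    ] z 0.1272 yaw 165.07 [3.141e+00 3.000e-03] F [ 0.4 -0.8 -1.4] op -0.00
```

View pics/side6.png

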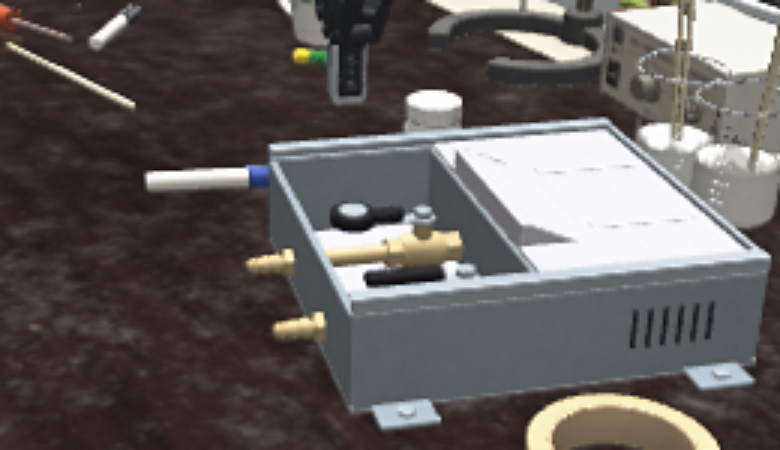

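View pics/top6.png

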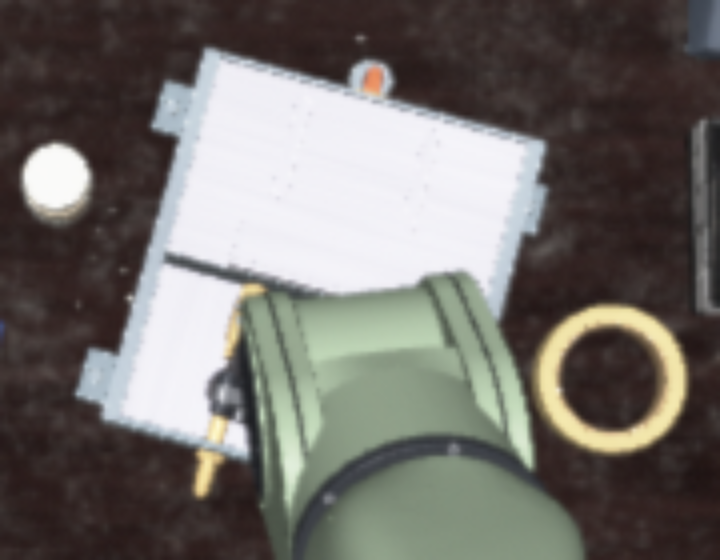

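View pics/wrist6.png

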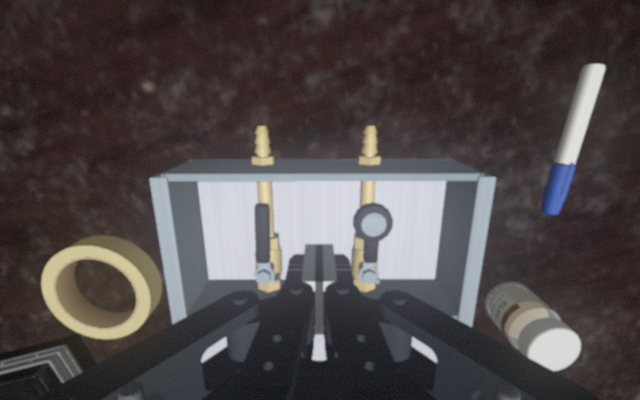

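Cover is fully back. In the wrist view the disc handle is the left valve: disc (373,222), spindle (367,270). The bar is on the right: grip (262,230), spindle (265,270). In the side crop the disc top is at (353,213).

```bash
python3 -c "
from h import *
st()
for n,u,v in (('side',220+353/3,150+213/3),('top',300+226/4,110+393/4),('wrist',373,222),('wrist',367,268),('wrist',262,208),('wrist',265,268)):
  print(n,np.round(box(ray(n,u,v,.054)),4))
w=np.load('wrist6.npz')['B'];s=np.load('side6.npz')['B']
print('wrist depth pts',np.round(w[222,373],3),'box floor',np.round(w[215,310],3),'bar',np.round(w[215,262],3))
print('side',np.round(s[221,338],3))
print(cams.get_calibration('wrist')['extrinsics'])
"
```

```text
t 6.90 box [-0.1048 -0.0002] z 0.1250 yaw 165.04 [-3.141 -0.   ] F [-0.3  0.1  0.1] op -0.00
side [-0.0874  0.0391]
top [-0.0907  0.0433]
wrist [-0.0875  0.0432]
wrist [-0.0469  0.0402]
wrist [-0.0994 -0.0441]
wrist [-0.047  -0.0444]
wrist depth pts [-0.088  0.043  0.056] box floor [-0.178  0.     0.293] bar [-0.093 -0.045  0.053]
side [-0.089  0.032  0.057]
[[ 2.58242036e-01  9.24469360e-01  2.80477188e-01  4.19373773e-01]
 [ 9.66080238e-01 -2.47072191e-01 -7.51285957e-02 -5.32719577e-02]
 [-1.55971523e-04  2.90364830e-01 -9.56916005e-01  2.92771401e-01]
 [ 0.00000000e+00  0.00000000e+00  0.00000000e+00  1.00000000e+00]]
```

Emit:
servo_tool([
  [1,-0.02,-0.01,0.04,0],
  [1,0,0,0.06,0],
  [1,0,0,0.06,0],
  [1,0,0,0.06,0],
  [1,0,0,0,0],
])

```text
time: 7.32
tcp_pos: [0.4942, -0.0781, 0.0334]
orientation: [-3.141, -0.006, 2.881]
wrist_force: [-0.1, -0.2, -1.0]
opening: -0.004
```

```bash
python3 -c "
from h import *
st()
p,d,B=cloud('side'); cv2.imwrite('pics/side7.png',cv2.resize(p[150:300,220:480,::-1],None,fx=3,fy=3))
p,d=cams.grab_frame('wrist'); cv2.imwrite('pics/wrist7.png',p[:,:,::-1])
"
```

```text
t 7.32 box [-0.099  -0.0043] z 0.0334 yaw 165.07 [-3.141 -0.006] F [-0.1 -0.2 -1. ] op -0.00
```

View pics/side7.png

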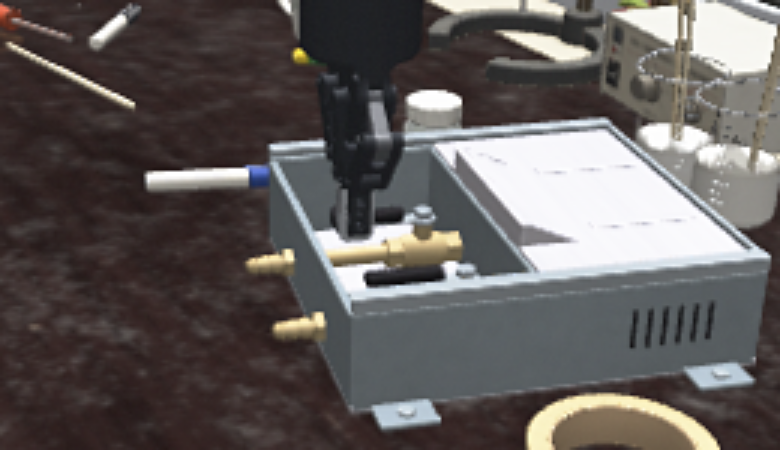

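View pics/wrist7.png

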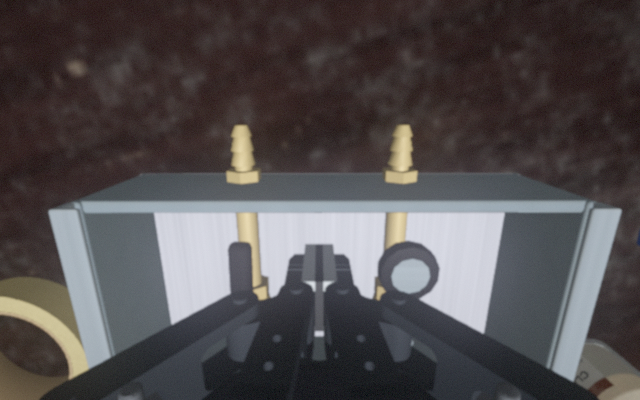

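Tips are in the gap between the handles: the bar is left of them at (240,270), the disc right at (408,270). Going down 18 mm more.

Emit:
servo_tool([
  [1,0,0,0.03,0],
  [1,0,0,0.015,0],
  [1,0,0,0,0],
])

```text
time: 7.67
tcp_pos: [0.4959, -0.0783, 0.0196]
orientation: [-3.141, -0.0, 2.881]
wrist_force: [0.3, -0.2, 0.4]
opening: 0.003
```

Emit:
servo_tool([
  [1,0,0.02,0,0],
  [1,0,0.02,0,0],
  [1,0,0,0,0],
])

```text
time: 7.92
tcp_pos: [0.5008, -0.0606, 0.0203]
orientation: [3.14, 0.001, 2.883]
wrist_force: [0.7, 0.8, -0.3]
opening: 0.0
```

```bash
python3 -c "
from h import *
st()
p,d,B=cloud('side'); cv2.imwrite('pics/side8.png',cv2.resize(p[150:300,220:480,::-1],None,fx=3,fy=3))
p,d=cams.grab_frame('wrist'); cv2.imwrite('pics/wrist8.png',p[:,:,::-1])
"
```

```text
t 7.92 box [-0.0971  0.0143] z 0.0203 yaw 165.18 [3.14e+00 1.00e-03] F [ 0.7  0.8 -0.3] op 0.00
```

View pics/side8.png

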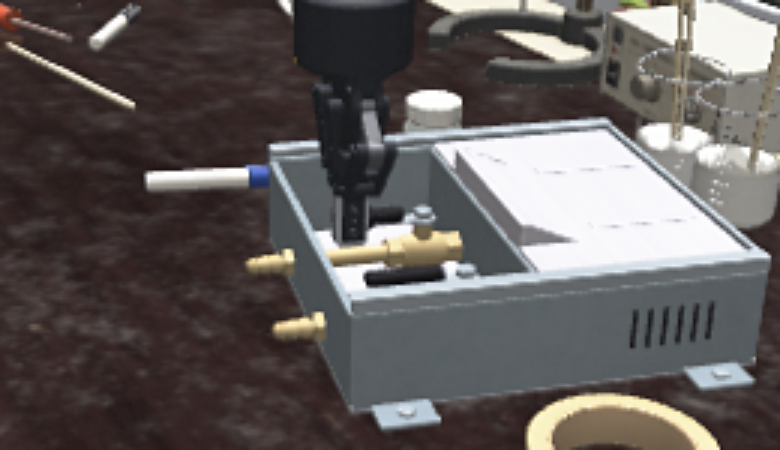

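View pics/wrist8.png

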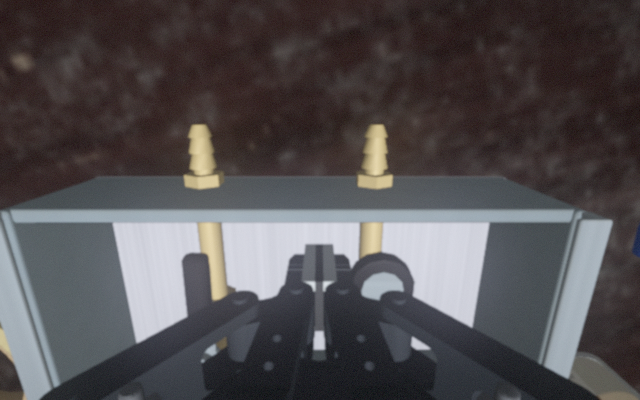

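Emit:
servo_tool([
  [1,0,0,0.01,0],
  [1,0,0.02,0,0],
  [1,0,0.02,0,0],
  [1,0,0.01,0,0],
  [1,0,0,0,0],
])

```text
time: 8.43
tcp_pos: [0.5047, -0.0423, 0.0154]
orientation: [-3.142, -0.001, 2.882]
wrist_force: [-0.7, -0.4, -0.2]
opening: 0.0
```

```bash
python3 -c "
from h import *
st()
p,d,B=cloud('side'); cv2.imwrite('pics/side9.png',cv2.resize(p[150:300,220:480,::-1],None,fx=3,fy=3))
p,d=cams.grab_frame('wrist'); cv2.imwrite('pics/wrist9.png',p[:,:,::-1])
"
```

```text
t 8.43 box [-0.0981  0.033 ] z 0.0154 yaw 165.13 [-3.142e+00 -1.000e-03] F [-0.7 -0.4 -0.2] op 0.00
```

View pics/side9.png

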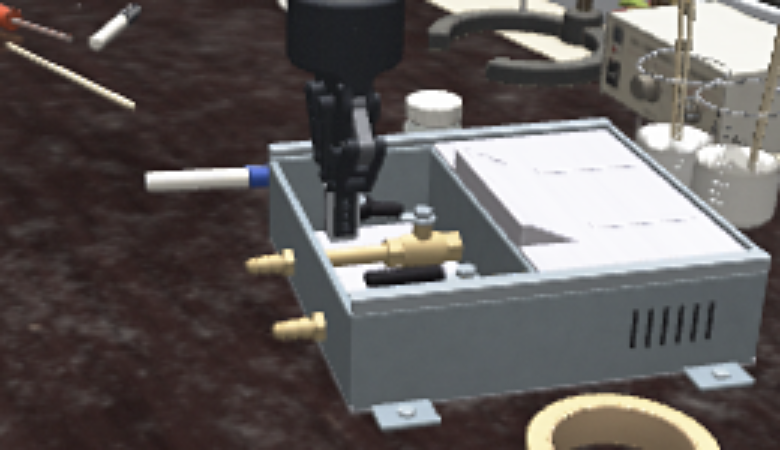

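View pics/wrist9.png

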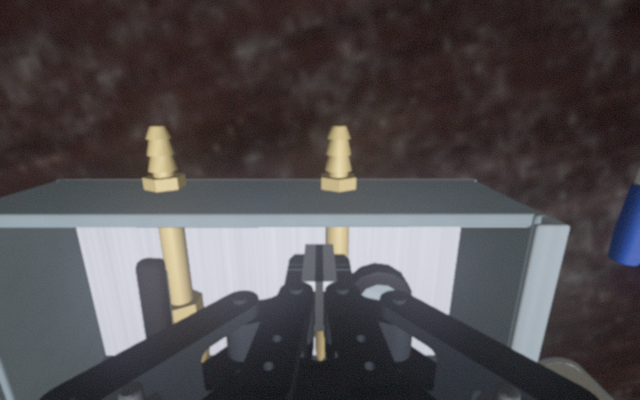

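Disc is turning with the push. Following the arc.

Emit:
servo_tool([
  [1,0,0.025,0,0],
  [1,-0.01,0.025,0,0],
  [1,-0.01,0.025,0,0],
  [1,-0.02,0.01,0,0],
  [1,0,0,0,0],
])

```text
time: 8.95
tcp_pos: [0.5309, -0.0129, 0.0156]
orientation: [3.14, 0.001, 2.883]
wrist_force: [0.1, -0.4, -0.5]
opening: 0.004
```

```bash
python3 -c "
from h import *
st()
p,d,B=cloud('side'); cv2.imwrite('pics/side10.png',cv2.resize(p[150:300,220:480,::-1],None,fx=3,fy=3))
p,d=cams.grab_frame('wrist'); cv2.imwrite('pics/wrist10.png',p[:,:,::-1])
"
```

```text
t 8.95 box [-0.0803  0.0681] z 0.0156 yaw 165.16 [3.14e+00 1.00e-03] F [ 0.1 -0.4 -0.5] op 0.00
```

View pics/side10.png

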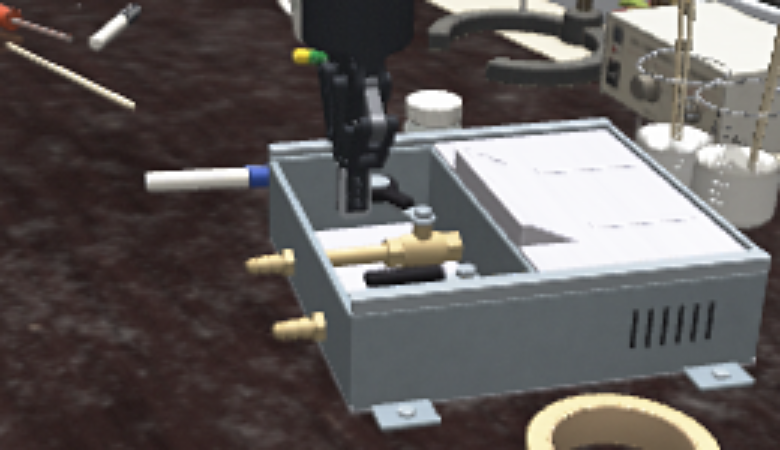

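View pics/wrist10.png

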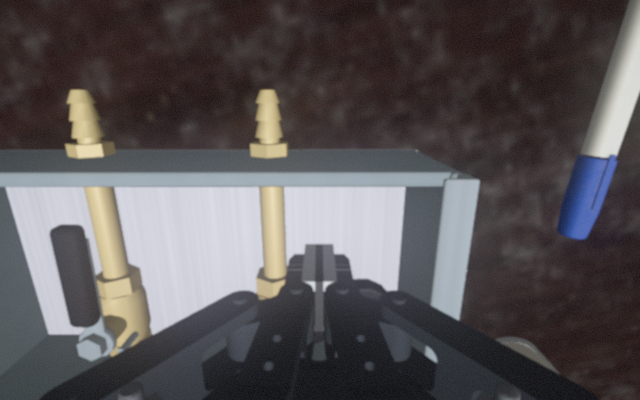

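```bash
python3 -c "
from h import *
s=st();b=box(s['tcp_pos'])
p,d,B=cloud('side')
m=(abs(B[...,0]-b[0])<.06)&(abs(B[...,1]-b[1])<.08)&(d>0)&(p.max(-1)<110)
for z in np.arange(.04,.14,.01):
  k=m&(abs(B[...,2]-z)<.005)
  if k.sum()>3: print(round(z,3),k.sum(),np.round(np.percentile(B[k][:,0]-b[0],[3,97]),3),np.round(np.percentile(B[k][:,1]-b[1],[3,50]),3))
"
```

```text
t 9.05 box [-0.081   0.0664] z 0.0156 yaw 165.08 [3.141e+00 1.000e-03] F [ 0.2 -0.5 -0.1] op -0.00
0.04 155 [-0.05   0.056] [-0.071  0.045]
0.05 285 [-0.05   0.055] [-0.067  0.01 ]
0.06 195 [-0.05   0.054] [-0.062  0.033]
0.07 80 [-0.043  0.057] [-0.016  0.003]
0.08 29 [-0.012  0.011] [-0.017 -0.013]
0.09 62 [-0.013  0.009] [-0.036 -0.029]
0.1 59 [-0.013  0.01 ] [-0.044 -0.031]
0.11 95 [-0.018  0.009] [-0.052 -0.039]
0.12 94 [-0.018  0.01 ] [-0.06  -0.025]
0.13 132 [-0.018  0.016] [-0.063 -0.041]
```

Emit:
servo_tool([
  [1,-0.02,0.005,0,0],
  [1,-0.02,0.005,0,0],
  [1,0,0,0,0],
])

```text
time: 9.35
tcp_pos: [0.5464, -0.0152, 0.0156]
orientation: [3.142, 0.0, 2.88]
wrist_force: [-0.5, -0.0, -0.2]
opening: 0.005
```

Emit:
servo_tool([
  [1,-0.01,0,0,0],
  [1,0,0,0,0],
])

```text
time: 9.52
tcp_pos: [0.5496, -0.0164, 0.0156]
orientation: [-3.141, -0.0, 2.881]
wrist_force: [-1.7, -0.5, -1.0]
opening: 0.003
```

```bash
python3 -c "
from h import *
st()
p,d,B=cloud('side'); cv2.imwrite('pics/side11.png',cv2.resize(p[150:300,220:480,::-1],None,fx=3,fy=3))
"
```

```text
t 9.52 box [-0.0613  0.0695] z 0.0156 yaw 165.04 [-3.141 -0.   ] F [-1.7 -0.5 -1. ] op 0.00
```

View pics/side11.png

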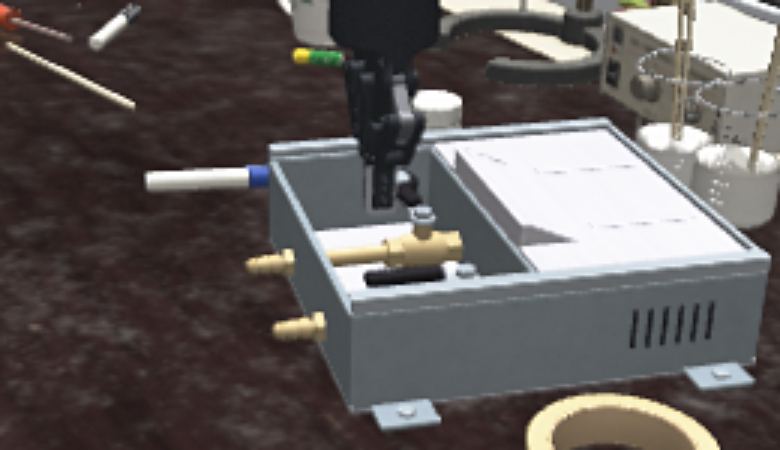

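Emit:
servo_tool([
  [1,-0.01,0,0,0],
  [1,0,0,0,0],
])

```text
time: 9.73
tcp_pos: [0.5538, -0.0173, 0.0157]
orientation: [-3.141, 0.0, 2.881]
wrist_force: [-2.7, -0.5, -0.2]
opening: 0.0
```

Emit:
servo_tool([
  [1,-0.01,0,0,0],
  [1,0,0,0,0],
])

```text
time: 9.9
tcp_pos: [0.5555, -0.0181, 0.0152]
orientation: [-3.14, -0.005, 2.881]
wrist_force: [-13.2, 1.2, 4.6]
opening: -0.002
```

```bash
python3 -c "
from h import *
st()
p,d,B=cloud('side'); cv2.imwrite('pics/side12.png',cv2.resize(p[150:300,220:480,::-1],None,fx=3,fy=3))
"
```

```text
t 9.90 box [-0.0551  0.0694] z 0.0152 yaw 165.08 [-3.14  -0.005] F [-13.2   1.2   4.6] op -0.00
```

View pics/side12.png

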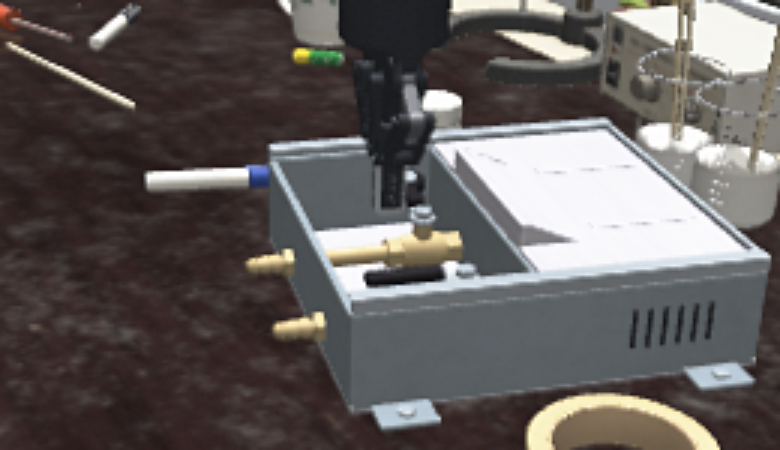

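Emit:
servo_tool([
  [1,-0.005,0,0,0],
  [1,0,0,0,0],
])

```text
time: 10.12
tcp_pos: [0.556, -0.0183, 0.015]
orientation: [-3.14, -0.007, 2.882]
wrist_force: [-20.8, 3.8, 8.0]
opening: 0.001
```

Emit:
servo_tool([
  [1,0.03,0,0,0],
  [1,0.06,-0.03,0,0],
  [1,0,-0.03,-0.08,0],
  [1,0,0,-0.09,0],
  [1,0,0,-0.09,0],
])

```text
time: 10.53
tcp_pos: [0.5181, -0.0332, 0.121]
orientation: [-3.141, -0.0, 2.88]
wrist_force: [0.5, 1.1, -0.2]
opening: -0.003
```

Emit:
servo_tool([
  [1,0.03,-0.05,-0.06,0],
  [1,0.03,0,0,0],
  [1,0,0,0,0],
])

```text
time: 10.78
tcp_pos: [0.4894, -0.0462, 0.1451]
orientation: [3.141, 0.002, 2.88]
wrist_force: [-0.4, 1.2, -0.2]
opening: -0.0
```

```bash
python3 -c "
from h import *
st()
p,d,B=cloud('side'); cv2.imwrite('pics/side13.png',cv2.resize(p[150:300,220:480,::-1],None,fx=3,fy=3))
p,d=cams.grab_frame('wrist'); cv2.imwrite('pics/wrist13.png',p[:,:,::-1])
"
```

```text
t 10.78 box [-0.1118  0.0253] z 0.1451 yaw 165.00 [3.141e+00 2.000e-03] F [-0.4  1.2 -0.2] op -0.00
```

View pics/side13.png

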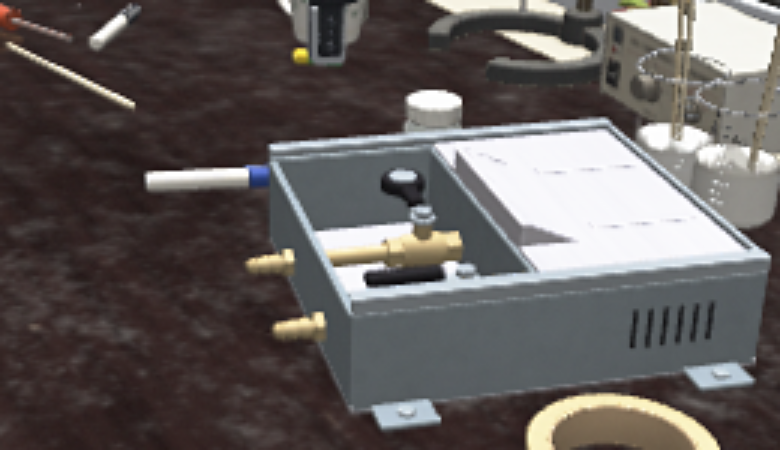

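View pics/wrist13.png

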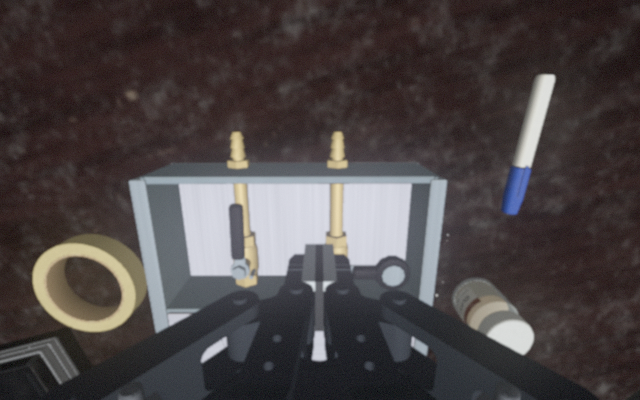

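```bash
python3 -c "
from h import *
st()
print('side pred disc crop px at 90,85,80deg')
for a in (90,85,80,75):
  a=np.radians(a);u,v=proj('side',world(-.037-.05*np.cos(a),.04+.05*np.sin(a),.054));print((u-220)*3,(v-150)*3)
for n,u,v in (('side',220+404/3,150+177.5/3),('wrist',393,273),('wrist',240,267),('wrist',236,210)):
  print(n,np.round(box(ray(n,u,v,.054)),4))
"
```

```text
t 10.88 box [-0.1108  0.0262] z 0.1437 yaw 165.07 [3.141e+00 1.000e-03] F [-0.1  0.1 -0.1] op 0.00
side pred disc crop px at 90,85,80deg
402.7083252526138 177.7870474244354
396.98290264493124 178.38342129898038
391.43619625101314 179.1831293205129
386.1057284905937 180.18173543562045
side [-0.0359  0.0903]
wrist [-0.0374  0.0933]
wrist [-0.0437 -0.0439]
wrist [-0.0974 -0.0433]
```

Disc end measures at box (−0.036, 0.090), and shut is (−0.037, 0.090). The bar is still along its pipe. Moving the arm aside for a final top check.

Emit:
servo_tool([
  [1,0.03,0.05,-0.05,0],
  [1,0.02,0.08,0,0],
  [1,0,0.09,0,0],
  [1,0,0.09,0,0],
  [1,0,0.09,0,0],
])

```text
time: 11.3
tcp_pos: [0.5126, 0.1163, 0.163]
orientation: [-3.142, -0.0, 2.881]
wrist_force: [0.7, -1.1, -0.1]
opening: 0.001
```

Emit:
servo_tool([
  [1,0.03,0.09,0,0],
  [1,0.03,0.09,0,0],
  [1,0.03,0.08,0,0],
  [1,0,0,0,0],
  [1,0,0,0,0],
])

```text
time: 11.72
tcp_pos: [0.5036, 0.2261, 0.1626]
orientation: [-3.141, -0.001, 2.884]
wrist_force: [-0.4, -0.9, 0.4]
opening: 0.0
```

```bash
python3 -c "
from h import *
st()
p,d,B=cloud('top'); cv2.imwrite('pics/top14.png',cv2.resize(p[110:250,270:480,::-1],None,fx=3.8,fy=3.8))
q=np.load('top0.npz')['p'];df=np.abs(p.astype(int)-q).max(-1)
for nm,(u,v) in dict(jar=(314,156),tape=(452,205),marker=(290,210)).items(): print(nm,(df[v-22:v+23,u-10:u+11]>40).sum())
p,d,B=cloud('side'); cv2.imwrite('pics/side14.png',cv2.resize(p[150:300,220:480,::-1],None,fx=3,fy=3))
for s in(.122,.112):print([((u-220)*3,(v-150)*3) for u,v in (proj('side',world(-.131+s,y,.086)) for y in (.065,-.065))])
"
```

```text
t 11.72 box [-0.1679  0.2921] z 0.1626 yaw 165.26 [-3.141e+00 -1.000e-03] F [-0.4 -0.9  0.4] op 0.00
jar 0
tape 0
marker 4
[(np.float64(452.8936754698912), np.float64(146.57596754409545)), (np.float64(520.346680761867), np.float64(224.67836602636413))]
[(np.float64(439.2716959541228), np.float64(147.6769553926112)), (np.float64(504.9957142261252), np.float64(226.12286196604003))]
```

View pics/top14.png

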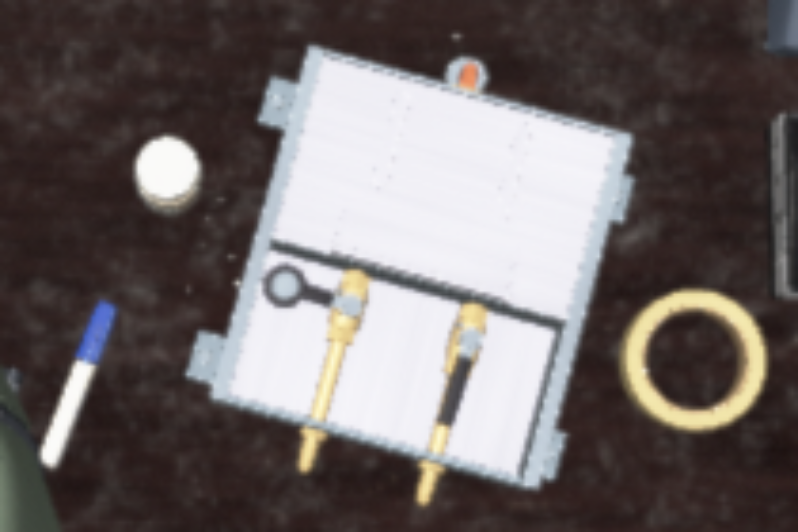

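View pics/side14.png

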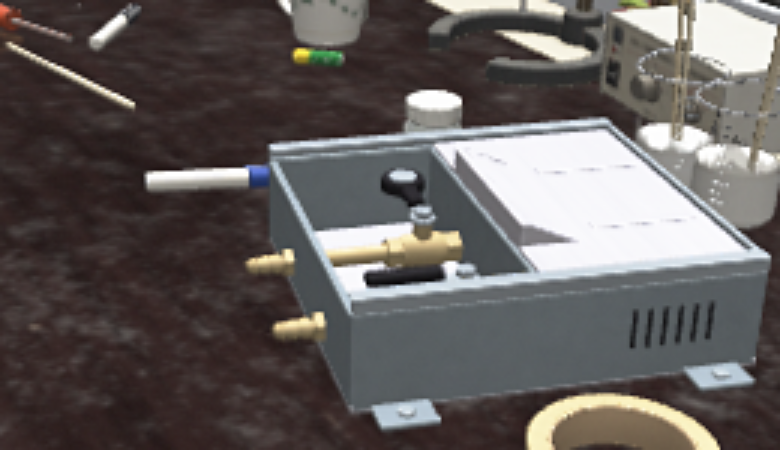

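Top view: the disc handle (285,285)→(349,303) lies parallel to the box's front edge, so it is shut. The bar lies along its pipe, the cover is on the deck and the loose objects haven't moved.

```bash
python3 -c "
from h import *
st();print(arm.finish_job())"
```

```text
t 11.82 box [-0.1665  0.2896] z 0.1630 yaw 165.04 [-3.141 -0.   ] F [ 0.2 -0.3 -0.7] op -0.00
the job is handed in; nothing more can be done
None
```

The gas line on the disc-handled valve is shut and the cover is fully back. I handed the job in at about 11.8 s with the arm clear of everything.

- **Cover:** I pushed it by its lip with the shut fingertips to its stop. It slid with about 3 N, and the force rose to about 32 N at the stop. The last side view shows the lip where a fully open cover puts it.
- **Disc handle:** I pushed it round to its stop, where the force rose to about 21 N. The disc end then measured at box (−0.036, 0.090), against (−0.037, 0.090) for shut. In the top view the handle lies across its pipe.
- **Everything else:** The bar handle is still along its pipe, open. The jar and tape show no change between the first and last top pictures. The marker patch differed in only 4 pixels, and the marker looks unmoved.

**Disagreement:** The reported TCP height did not match the pictures. The side camera's depth showed the fingertips about 26 mm higher than reported. Because of this, my first push passed over the lip without touching anything. I corrected for the offset, confirmed it with a second measurement, and the next push worked.

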